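Seat a temple carrier in its nest and lock it with the locating pin

ROBOT

A 7-joint arm with a two-finger parallel gripper is mounted at the origin on a cart in front of the work surface, level with it; the furniture and walls round the work are solid. World frame = base frame: x ahead of the robot, y to its left, z up, the work surface at z = 0. Lengths are in m, angles in rad, forces in N, time in s.
With the tool pointing down it reaches from about 0.4 to 0.85 m from the base axis. Payload 10.4 kg.
Tool frame: the origin (TCP) lies between the finger pads; the fingertips stand manip.tcp_to_tips ahead of it and the grasp point (between the pads) lies 2 mm behind it (manip.tcp_to_tips is the distance from the TCP to the fingertips, in m); y points along the fingers, z is the direction in which the jaws open and shut, and the axes are right-handed (so a half turn about y gives the same grasp; the last joint's range is limited). The gripper opens to 85 mm and grips with 20 to 120 N. Pads are 22 mm wide; open, the fingers measure 114 mm over their backs; the gripper's body (76 mm by 85 mm) begins 54 mm behind the grasp point. The pads swing forward as they close: fully open they stand 13 mm farther back than shut.
Start: joints at [1.302, 0.332, -0.065, 1.46, 0.022, 1.35, -0.088], TCP at [0.152, -0.606, 0.248] pointing down, gripper open.
Joint ranges: [-2.6, 2.6], [-0.5, 2.12], [-1.47, 1.34], [0.16, 2.42], [-1.27, 4.41], [0.06, 2.06], [-2.6, 2.6]. Speed limits (rad/s): [2.22, 2.22, 2.79, 2.79, 3.14, 3.14, 3.14].

INTERFACE

Orientations are given as a unit quaternion [x, y, z, w].
In Python, from workcell import manip gives the robot as it stands. The module is installed in compiled form; this text tells all that it offers.
- The arm moves only by the tool move_arm, never from a script. Its argument "increments" is a list of rows, each an object with "offset": the shift along the tool's x, y, z in m, a list of three; "yaw": the turn about the tool's y in degrees; "jaw": the closure in counts, from 0 (fully open) to 255 (shut). In form: [{"offset": [tx, ty, tz], "yaw": yaw, "jaw": jaw}, ...]. A call has 1 to 10 rows; each row is the pose to reach, as a shift and turn from the pose measured when the call began, along the tool's axes at that moment; what a row does not reach only later rows make up. A row lasts 1/12 s, in which the tool goes at most 41.7 mm and 7.16 degrees, less where a joint would pass 70% of its speed; a pose out of reach is approached as far as the arm can. A call with a gripper value outside its range is refused whole. The fingers move at their own pace and stop on an object; "squeeze" is the grip in N (left out, the last holds). Time passes only in rows, so rows that repeat a pose let the fingers close. It gives the time, the measured TCP pose, the force and the opening at its end, in the units of the state.
- manip.get_obs(): the state, without advancing time (a new reading comes with each control period).
- manip.camera(name): name is "scene" or "top"; returns a dict with "pixels" (384x512x3 uint8, red, green, blue), "depth" (384x512 float32, m along the optical axis (not along the pixel's ray), 0 where there is no reading), "intrinsics" (3x3 intrinsics, pixels), "R" (3x3) and "t" (3): a world point X has camera coordinates R X + t. Camera axes: x right, y down, z forward; pixel columns grow to the right and rows downward; lengths in m; the calibration is good to about 2 mm. A picture is of the moment at which its call begins.
- manip.hand_in(): hands the job in, once; it reports no verdict.
Trained networks look in a picture, given as the dict that the camera call returned (one of the last four; its "shot" number tells which), for a name from the list of things; names that differ only in an ending like _2 or _b are one class to them, and where a whole thing is asked for, a point or a joint stands for the part that bears it (a point fixed in the world has none). Each returns a list of dicts, best first, with "confidence" (0 to 1); they miss things now and then, are a little off and sometimes report something else, mostly with a low value. They report only what shows in the picture. A call takes as long as a camera call.
- manip.recognise(picture, query): "bbox" ([left, top, right, bottom] in pixels, round what is visible of it).
- manip.spot_point(picture, query): "centre" ([column, row] in pixels: a listed point, or the origin of a listed thing).
The state is a dict: "clock": time; "joint_pos": joint angles; "joint_velocities": joint speeds; "tau": joint torques, N m; "position": TCP position; "ee_rot": TCP orientation; "ft_force": force on the tool from outside, world axes, zero at the start; "torque": the same for the moment, N m; "grip_width": opening from 0.0 (shut) to 1.0 (fully open).
Only numpy, scipy, OpenCV 4.12 (cv2) and the standard library are available. Lean on these libraries where they do the work, as an engineer would, in place of code of your own. Each camera call takes 0.05 s, during which the arm holds its last target. There are 200 camera calls.

TASK

Push the grey carrier with the temple bundle along the deck into the converging guides of the nest until it is fully home against the end stop. Then take the steel locating pin out of its stand, put it down through the slot in the carrier and feel along the slot for the hole hidden below, let it drop in and press it fully home so that its collar sits on the carrier. Let go of the pin and leave it upright there, and do not disturb the spectacles, cutters or parts bin.

Things in the scene. Friction and masses are not known exactly. Their poses are not given: they have to be found in the camera images.
- riser: Fixed plywood bench riser, a flat platform 400 (x) x 820 (y) mm on the table; its top, on which the work and everything below stands, is 110 mm above the table. Origin on the table below its centre.
- nest: Fixed drilling nest: grey base, aluminium deck 26 mm above the riser, 205 x 160 mm (x -135 to +70, y -80 to +80). Origin on the riser's top, below the carrier's home position; x is the push direction, y left, z up. Steel guides 12 mm high: 73 mm apart from x = 10 to 58; wings in front open to 120 mm apart at x = -60. End stop: bar 14 mm high, face at x = +55.
- deck_slot (a point): Centre of the slot in the nest's 6 mm deck, 26 mm above the riser (nest x = -30, y = 0; axes as the nest's), 14 mm wide (x), 40 mm long (y), under the carrier. Below it is a fixed steel bar, top 19.5 mm above the riser, with one upright 12 mm through hole (2 mm chamfer): at this x, but anywhere within 12 mm either side in y, new each time and not known: feel for it.
- carrier: Loose carrier of grey slippery plastic, 0.22 kg: plate 110 (x) x 70 (y) x 8 mm, front corners rounded, a black and yellow temple bundle (16 mm high) fixed on its front half. Origin at the centre of the plate's underside, x to the front. Starts on the deck 62 to 72 mm short of home, a little askew. Home: its front edge at the end stop, origin over the nest's origin, axes in line.
- push_face (a point): Middle of the rear face of the lip along the carrier's rear edge (carrier x = -55), 20 mm above the carrier's underside, 46 mm above the riser: push here along the nest's x. The lip is 8 mm thick, 64 mm wide and rises 23 mm above the plate. Axes as the carrier's.
- carrier_slot (a point): Centre of the through slot in the carrier's plate (carrier x = -30), at the plate's upper face, 34 mm above the riser. 14 mm wide (x), 44 mm long (y). With the carrier home it lies over the deck's slot. Axes as the carrier's.
- pin: Loose steel locating pin, 78 mm long, about 0.06 kg, upright in its stand at the start. Origin at the centre of its tip, z to its head. Shank 10 mm diameter, 0 to 30 mm, tapered over 4 mm to 5 mm at the tip; collar 20 mm diameter, 30 to 35 mm; round dark grip 16 mm diameter, 35 to 78 mm. Fully home, its tip is about 4 mm above the riser and its collar lies on the carrier.
- stand: Fixed grey block 50 x 50 x 36 mm with an upright 13 mm square hole 36 mm deep, in which the pin stands with its collar on the block's top. Origin at the centre of its underside.
- specs: Black spectacle frame, 48 x 144 x 44 mm, lying on the riser: leave alone. Origin at the centre of its underside.
- cutters: Blue side cutters, 120 x 49 x 12 mm, lying on the riser: leave alone. Origin at the centre of the underside.
- parts_bin: Small open blue parts bin, 60 x 85 x 28 mm: leave alone. Origin at the centre of the underside.

How it is judged:
By the outcome, as a careful person would: the job done as asked, in the order asked, and still so for the second after the job is handed in, with the robot touching nothing.
It also fails if it takes over 54 s, if anything falls off the work surface, if the arm or the gripper's body presses on something with over 40 N, if the wrist force passes 120 N, or if a joint passes its speed limit or range.

## Working session

There is one attempt and no reset: what is moved stays moved. The work goes in short steps, Python scripts to look and compute and a tool call to move; the robot and the scene stay as the last step left them, time stands still between calls to the robot, and variables do not carry over. Pictures are saved under pics/ and viewed, about 8 in all and at most 12, crops included, and the job is handed in when it is done.

Besides the shell and the picture viewer there is one more tool, called after "Call:" as name([rows], argument=value, ...), one row to a line, values as JSON. move_arm: Moves the arm, as the interface text tells. Its arguments: {"type":"object","properties":{"increments":{"type":"array","items":{"type":"object","properties":{"offset":{"type":"array","items":{"type":"number"}},"yaw":{"type":"number"},"jaw":{"type":"number"}}}},"squeeze":{"type":"number"}},"required":["increments"]}

```bash
mkdir -p pics; cat > h.py <<'E'
import numpy as np, cv2
from workcell import manip
from scipy.spatial.transform import Rotation as Rn
def save(p,n): cv2.imwrite('pics/'+n+'.png',cv2.cvtColor(p['pixels'],cv2.COLOR_RGB2BGR))
def ray(p,uv):
    K=np.array(p['intrinsics']);R=np.array(p['R']);t=np.array(p['t'])
    d=R.T@np.linalg.solve(K,[uv[0],uv[1],1]);return -R.T@t,d
def atz(p,uv,z):
    c,d=ray(p,uv);return c+d*(z-c[2])/d[2]
def proj(p,X):
    q=np.array(p['R'])@X+p['t'];q=np.array(p['intrinsics'])@q;return q[:2]/q[2]
E
python3 - <<'E'
from h import *
o=manip.get_obs();print({k:np.round(v,3) for k,v in o.items()},manip.tcp_to_tips)
print(Rn.from_quat(o['ee_rot']).as_matrix().round(3))
Z=dict(nest=.11,deck_slot=.136,carrier=.136,push_face=.156,carrier_slot=.144,pin=.11,stand=.11,specs=.11,cutters=.11,parts_bin=.11,riser=0)
for c in ['top','scene']:
    p=manip.camera(c);save(p,c+'0');print(c,'cam at',(-np.array(p['R']).T@p['t']).round(3))
    for n,z in Z.items():
        a=manip.spot_point(p,n)[:2];b=manip.recognise(p,n)[:1]
        print(n,[(np.round(x['centre'],1),round(x['confidence'],2),atz(p,x['centre'],z).round(4)) for x in a],[(np.round(x['bbox']),round(x['confidence'],2)) for x in b])
im=np.hstack([cv2.imread('pics/top0.png'),cv2.imread('pics/scene0.png')])
E
```

```text
{'clock': np.float64(0.0), 'joint_pos': array([ 1.302,  0.333, -0.065,  1.461,  0.022,  1.35 , -0.088]), 'joint_velocities': array([ 0.001,  0.001,  0.002,  0.   ,  0.002, -0.001,  0.   ]), 'tau': array([ 1.0000e-03, -6.2545e+01,  4.9000e-02, -3.9161e+01,  1.6000e-02,
        1.0000e-02, -0.0000e+00]), 'position': array([ 0.152, -0.606,  0.247]), 'ee_rot': array([-0.087,  0.702, -0.701,  0.087]), 'ft_force': array([-0.05 , -0.682, -0.372]), 'torque': array([0.001, 0.015, 0.018]), 'grip_width': np.float64(1.004)} 0.017
[[-0.97  -0.     0.243]
 [-0.243  0.001 -0.97 ]
 [ 0.    -1.    -0.001]]
top cam at [0.435 0.047 1.063]
nest [(array([238. , 180.5]), 0.78, array([0.5729, 0.069 , 0.11  ]))] [(array([197., 145., 286., 248.]), 0.76)]
deck_slot [(array([242.1, 195.2]), 0.93, array([0.5357, 0.0598, 0.136 ]))] [(array([202., 146., 284., 252.]), 0.92)]
carrier [(array([243.7, 212.7]), 0.64, array([0.4965, 0.0569, 0.136 ]))] [(array([224., 187., 262., 243.]), 0.68)]
push_face [(array([247.8, 224.9]), 0.7, array([0.4685, 0.0483, 0.156 ])), (array([248.7, 238.6]), 0.57, array([0.4389, 0.0469, 0
[... 1606 characters left out ...]
.61)]
pin [(array([366.3, 157.7]), 0.49, array([ 0.5107, -0.2843,  0.11  ]))] [(array([366., 132., 376., 149.]), 0.69)]
stand [(array([367. , 161.7]), 0.76, array([ 0.4958, -0.2706,  0.11  ]))] [(array([358., 144., 380., 164.]), 0.9)]
specs [(array([317.4, 141.5]), 0.56, array([ 0.6589, -0.2418,  0.11  ]))] [(array([297., 127., 341., 146.]), 0.98)]
cutters [(array([383.1, 183.7]), 0.68, array([ 0.4009, -0.2246,  0.11  ])), (array([272.4, 200.3]), 0.54, array([0.5229, 0.035 , 0.11  ]))] [(array([365., 167., 403., 197.]), 0.53)]
parts_bin [(array([142.8, 243.6]), 0.96, array([0.5793, 0.3501, 0.11  ]))] [(array([119., 219., 169., 259.]), 0.97)]
riser [] [(array([ 82., 114., 438., 357.]), 0.62)]
```

View pics/top0.png

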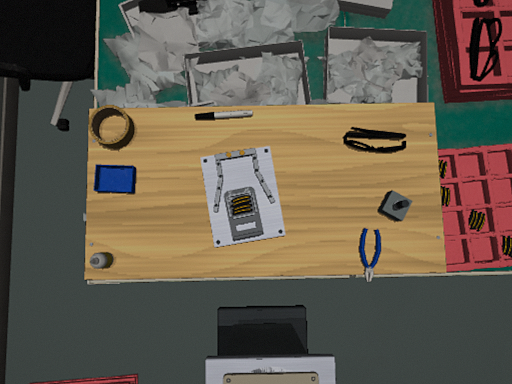

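View pics/scene0.png

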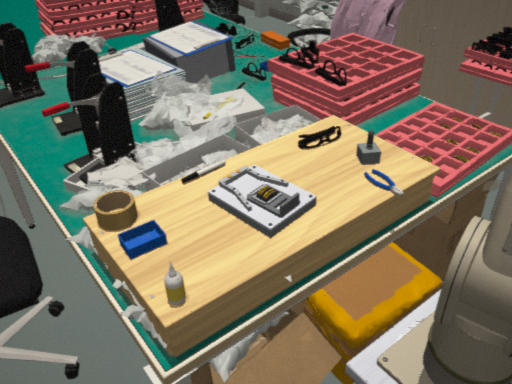

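Top view: nest at about (243,197) turned slightly, carrier at (243,212), stand at (395,206), cutters (370,255), specs (375,140), bin (115,179). I'll fit the deck outline and take an enlarged crop.

```bash
python3 - <<'E'
from h import *
p=manip.camera('top')
im=p['pixels'].astype(int)
D=p['depth'];v,u=np.mgrid[0:384,0:512]
K=np.array(p['intrinsics']);R=np.array(p['R'])
C=np.stack([(u-K[0,2])/K[0,0]*D,(v-K[1,2])/K[1,1]*D,D],-1)-p['t']
W=C@R
roi=(u>190)&(u<300)&(v>135)&(v<260)
sat=im.max(2)-im.min(2)
m=(roi&(sat<40)&(W[...,2]>.122)).astype(np.uint8)
m=cv2.morphologyEx(m,cv2.MORPH_CLOSE,np.ones((5,5)))
n,l,s,_=cv2.connectedComponentsWithStats(m);k=1+np.argmax(s[1:,4]);c=max(cv2.findContours((l==k).astype(np.uint8),0,1)[0],key=cv2.contourArea)[:,0]
P=np.array([atz(p,q,.136)[:2] for q in c],np.float32)
r=cv2.minAreaRect(P);print('deck rect',r,cv2.boxPoints(r).round(4).tolist())
def med(a,b): 
    w=W[b-1:b+2,a-1:a+2].reshape(-1,3);return np.median(w,0).round(4)
print('deck z',med(212,200),'riser',med(160,200),'pin',med(403,204))
# lip / tall carrier things
m=(roi&(W[...,2]>.160));print('lip px',m.sum(),W[m].mean(0) if m.any() else '')
if m.sum()>5: print(cv2.minAreaRect(W[m][:,:2].astype(np.float32)))
m=(u>385)&(u<420)&(v>190)&(v<220)&(W[...,2]>.17);print('pin px',m.sum(),W[m].mean(0),W[m][:,2].max())
m=(u>370)&(u<420)&(v>185)&(v<225)&(abs(W[...,2]-.146)<.008);print('stand',W[m].mean(0),cv2.minAreaRect(W[m][:,:2].astype(np.float32)))
a=cv2.resize(cv2.cvtColor(p['pixels'],cv2.COLOR_RGB2BGR)[140:255,190:300],None,fx=5,fy=5,interpolation=cv2.INTER_CUBIC)
b=cv2.resize(cv2.cvtColor(p['pixels'],cv2.COLOR_RGB2BGR)[185:225,370:420],None,fx=5,fy=5,interpolation=cv2.INTER_CUBIC)
a=np.hstack([a,np.zeros((a.shape[0],250,3),np.uint8)]);a[:200,-250:]=b
cv2.imwrite('pics/crop1.png',a)
E
```

```text
deck rect ((0.5354606509208679, 0.060684651136398315), (0.20604254305362701, 0.1592671126127243), 8.500588417053223) [[0.42179998755455017, 0.1242000013589859], [0.44530001282691956, -0.0333000011742115], [0.6491000056266785, -0.00279999990016222], [0.6255999803543091, 0.15469999611377716]]
deck z [0.5263 0.1272 0.135 ] riser [0.5311 0.249  0.1088] pin [ 0.5045 -0.2781  0.193 ]
lip px 146 [0.44390988 0.04947335 0.3803822 ]
((0.46605849266052246, 0.04295772686600685), (0.05482077598571777, 0.07708241045475006), 70.21123504638672)
pin px 78 [ 0.50204302 -0.26298535  0.23241411] 1.0627867977457415
stand [ 0.5047322  -0.27842941  0.14441545] ((0.5058007836341858, -0.28155648708343506), (0.05118526518344879, 0.051067665219306946), 59.72175598144531)
```

View pics/crop1.png

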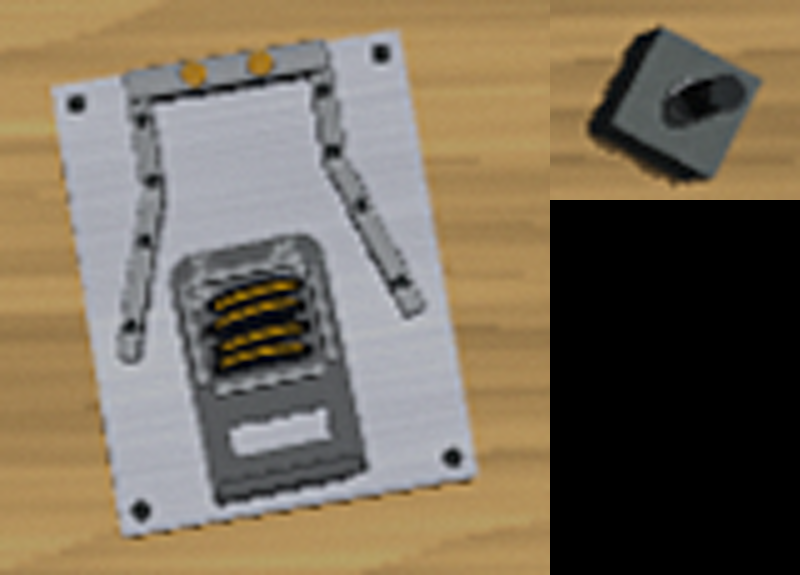

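Crop: the nest's end stop is at the top and the carrier sits low, with its slot at about crop (280,432) and its lip's rear edge at (292,488). The pin leans a little in a stand whose top is centred near crop (685,102). The deck fit gives a nest yaw of about 8.5°. Now I'll work out the moves.

```bash
cat >> h.py <<'E'
YAW=np.radians(8.5);NX=np.array([np.cos(YAW),np.sin(YAW)]);NY=np.array([-NX[1],NX[0]])
NO=np.array([.5355,.0607])+.0325*NX
def n2w(x,y,z): return np.r_[NO+x*NX+y*NY,z]
def w2n(X): d=np.array(X[:2])-NO;return np.array([d@NX,d@NY])
def inc(*ws,head=None):
    o=manip.get_obs();M=Rn.from_quat(o['ee_rot']).as_matrix()
    for X in ws:
        print('off mm',(M.T@(np.array(X)-o['position'])*1000).round(1))
    h=np.degrees(np.arctan2(M[1,0],M[0,0]))
    if head is not None: print('yaw',round(-((head-h+90)%180-90),2))
def st():
    o=manip.get_obs();print('t',round(float(o['clock']),2),'pos',np.round(o['position'],4),'nest',w2n(o['position']).round(4),'F',np.round(o['ft_force'],1),'grip',round(float(o['grip_width']),3),'q',np.round(o['joint_pos'],2))
E
python3 - <<'E'
from h import *
p=manip.camera('top')
print('stand c',atz(p,(397,205.4),.146)); 
for cr in [(170,262),(320,247),(215,503),(368,470),(280,432)]:
    X=atz(p,(190+cr[0]/5,140+cr[1]/5),.144);print(cr,w2n(X).round(4))
inc((.35,-.30,.25),n2w(-.165,0,.25),n2w(-.165,0,.167),head=188.5)
E
```

```text
stand c [ 0.50534792 -0.28206961  0.146     ]
(170, 262) [-0.0204  0.0377]
(320, 247) [-0.0249 -0.0292]
(215, 503) [-0.1286  0.0353]
(368, 470) [-0.1256 -0.0333]
(280, 432) [-0.1028  0.002 ]
off mm [-266.5   -1.7 -248.9]
off mm [-402.3   -1.7 -566.5]
off mm [-402.3   81.3 -566.5]
yaw 5.58
```

Call:
move_arm([
  {"offset": [-0.03,-0.002,-0.028],"yaw": 0.6,"jaw": 255},
  {"offset": [-0.06,-0.002,-0.056],"yaw": 1.2,"jaw": 255},
  {"offset": [-0.09,-0.002,-0.084],"yaw": 1.8,"jaw": 255},
  {"offset": [-0.12,-0.002,-0.112],"yaw": 2.4,"jaw": 255},
  {"offset": [-0.15,-0.002,-0.14],"yaw": 3,"jaw": 255},
  {"offset": [-0.178,-0.002,-0.166],"yaw": 3.6,"jaw": 255},
  {"offset": [-0.207,-0.002,-0.193],"yaw": 4.2,"jaw": 255},
  {"offset": [-0.236,-0.002,-0.221],"yaw": 4.8,"jaw": 255},
  {"offset": [-0.266,-0.002,-0.249],"yaw": 5.6,"jaw": 255},
  {"offset": [-0.282,-0.002,-0.285],"yaw": 5.6,"jaw": 255},
], squeeze=30)

```text
clock: 3.23
position: [0.3584, -0.2592, 0.2505]
ee_rot: [0.052, -0.705, 0.705, -0.053]
ft_force: [1.5, 0.7, 0.3]
grip_width: -0.002
```

```bash
python3 - <<'E'
from h import *
st();inc(n2w(-.165,0,.25),n2w(-.165,0,.170),head=188.5)
E
```

```text
t 3.23 pos [ 0.3584 -0.2592  0.2505] nest [-0.2549 -0.2902] F [1.5 0.7 0.3] grip -0.002 q [ 0.92 -0.06 -0.38  1.89 -0.02  1.3  -0.87]
off mm [ -90.     0.5 -290.2]
off mm [ -89.9   80.5 -290.3]
yaw 0.02
```

Call:
move_arm([
  {"offset": [-0.01,0,-0.036],"yaw": 0,"jaw": 255},
  {"offset": [-0.02,0,-0.073],"yaw": 0,"jaw": 255},
  {"offset": [-0.032,0,-0.11],"yaw": 0,"jaw": 255},
  {"offset": [-0.044,0,-0.147],"yaw": 0,"jaw": 255},
  {"offset": [-0.056,0,-0.184],"yaw": 0,"jaw": 255},
  {"offset": [-0.068,0,-0.22],"yaw": 0,"jaw": 255},
  {"offset": [-0.08,0,-0.257],"yaw": 0,"jaw": 255},
  {"offset": [-0.09,0,-0.29],"yaw": 0,"jaw": 255},
  {"offset": [-0.09,0.03,-0.29],"yaw": 0,"jaw": 255},
  {"offset": [-0.09,0.06,-0.29],"yaw": 0,"jaw": 255},
])

```text
clock: 4.07
position: [0.4059, 0.0431, 0.1912]
ee_rot: [0.052, -0.704, 0.706, -0.056]
ft_force: [0.3, -2.0, 0.0]
grip_width: -0.002
```

```bash
python3 - <<'E'
from h import *
st();inc(n2w(-.165,0.001,.169),n2w(-.14,0.001,.169),head=188.5)
p=manip.camera('scene');save(p,'s1')
a=cv2.resize(cv2.cvtColor(p['pixels'],cv2.COLOR_RGB2BGR)[130:270,190:360],None,fx=4,fy=4,interpolation=cv2.INTER_CUBIC)
cv2.imwrite('pics/s1c.png',a)
E
```

```text
t 4.07 pos [0.4059 0.0431 0.1912] nest [-0.1633  0.0017] F [ 0.3 -2.   0. ] grip -0.002 q [ 0.66 -0.1  -0.82  2.04 -0.08  1.17 -1.54]
off mm [ 1.8 22.2  0.7]
off mm [-23.2  22.3   0.8]
yaw 0.25
```

View pics/s1c.png

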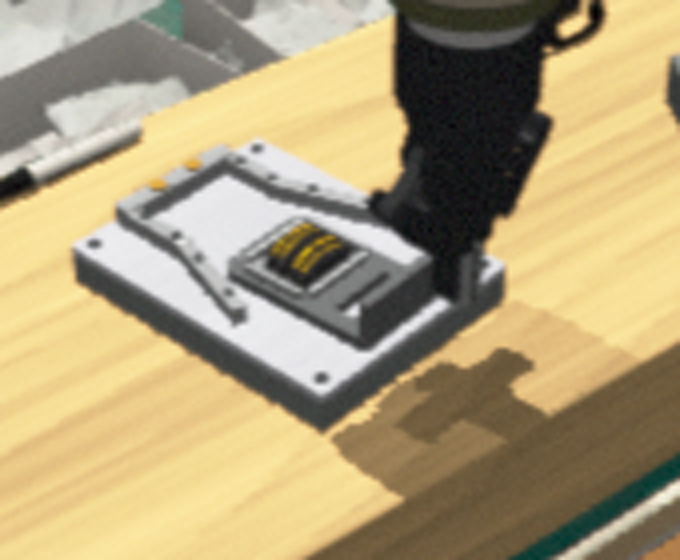

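The closed fingers stand behind the lip at about (460,275), clear of it. I'll lower them to push height and push slowly.

Call:
move_arm([
  {"offset": [0.001,0.022,0.001],"yaw": 0.2,"jaw": 255},
  {"offset": [0.001,0.022,0.001],"yaw": 0.2,"jaw": 255},
  {"offset": [-0.014,0.022,0.001],"yaw": 0.2,"jaw": 255},
  {"offset": [-0.024,0.022,0.001],"yaw": 0.2,"jaw": 255},
  {"offset": [-0.032,0.022,0.001],"yaw": 0.2,"jaw": 255},
  {"offset": [-0.04,0.022,0.001],"yaw": 0.2,"jaw": 255},
  {"offset": [-0.048,0.022,0.001],"yaw": 0.2,"jaw": 255},
  {"offset": [-0.056,0.022,0.001],"yaw": 0.2,"jaw": 255},
  {"offset": [-0.064,0.022,0.001],"yaw": 0.2,"jaw": 255},
  {"offset": [-0.07,0.022,0.001],"yaw": 0.2,"jaw": 255},
])

```text
clock: 4.95
position: [0.4724, 0.051, 0.163]
ee_rot: [0.053, -0.705, 0.705, -0.051]
ft_force: [-1.4, -0.5, 1.0]
grip_width: -0.003
```

```bash
python3 - <<'E'
from h import *
st();inc(n2w(-.066,0.001,.169),head=188.5)
E
```

```text
t 4.95 pos [0.4724 0.051  0.163 ] nest [-0.0963 -0.0003] F [-1.4 -0.5  1. ] grip -0.003 q [ 0.6   0.15 -0.85  1.91  0.13  1.13 -1.72]
off mm [-30.3  -6.1  -1.3]
yaw -0.08
```

Call:
move_arm([
  {"offset": [-0.006,-0.004,-0.001],"yaw": 0,"jaw": 255},
  {"offset": [-0.012,-0.005,-0.001],"yaw": 0,"jaw": 255},
  {"offset": [-0.017,-0.005,-0.001],"yaw": 0,"jaw": 255},
  {"offset": [-0.021,-0.005,-0.001],"yaw": 0,"jaw": 255},
  {"offset": [-0.024,-0.005,-0.001],"yaw": 0,"jaw": 255},
])

```text
clock: 5.37
position: [0.4964, 0.0556, 0.1679]
ee_rot: [0.053, -0.705, 0.705, -0.051]
ft_force: [-0.8, -0.6, 1.3]
grip_width: 0.003
```

```bash
python3 - <<'E'
from h import *
st();inc(n2w(-.066,0.001,.169),head=188.5)
E
```

```text
t 5.37 pos [0.4964 0.0556 0.1679] nest [-0.0719  0.0007] F [-0.8 -0.6  1.3] grip 0.003 q [ 0.57  0.21 -0.84  1.85  0.17  1.16 -1.76]
off mm [-5.9 -1.1 -0.3]
yaw -0.08
```

Call:
move_arm([
  {"offset": [-0.003,0,0],"yaw": 0,"jaw": 255},
  {"offset": [-0.006,0,0],"yaw": 0,"jaw": 255},
  {"offset": [-0.008,0,0],"yaw": 0,"jaw": 255},
])

```text
clock: 5.62
position: [0.5031, 0.0565, 0.1674]
ee_rot: [0.054, -0.705, 0.706, -0.049]
ft_force: [-16.3, -3.7, 8.4]
grip_width: 0.002
```

```bash
python3 - <<'E'
from h import *
st()
p=manip.camera('scene')
a=cv2.resize(cv2.cvtColor(p['pixels'],cv2.COLOR_RGB2BGR)[130:270,190:360],None,fx=4,fy=4,interpolation=cv2.INTER_CUBIC)
cv2.imwrite('pics/s2c.png',a)
E
```

```text
t 5.62 pos [0.5031 0.0565 0.1674] nest [-0.0652  0.0006] F [-16.3  -3.7   8.4] grip 0.002 q [ 0.56  0.23 -0.84  1.83  0.19  1.16 -1.77]
```

Contact is firm at nest x = −0.0652, against an expected −0.066. I'll hold briefly and back off.

Call:
move_arm([
  {"offset": [-0.002,0,0],"yaw": 0,"jaw": 255},
  {"offset": [-0.002,0,0],"yaw": 0,"jaw": 255},
  {"offset": [0.006,0,0],"yaw": 0,"jaw": 255},
  {"offset": [0.02,0,0],"yaw": 0,"jaw": 255},
  {"offset": [0.025,-0.02,0],"yaw": 0,"jaw": 255},
  {"offset": [0.025,-0.06,0],"yaw": 0,"jaw": 255},
  {"offset": [0.025,-0.1,0],"yaw": 0,"jaw": 255},
  {"offset": [0.025,-0.1,0.035],"yaw": 0,"jaw": 200},
  {"offset": [0.025,-0.1,0.075],"yaw": 0,"jaw": 100},
  {"offset": [0.025,-0.1,0.115],"yaw": 0,"jaw": 0},
])

```text
clock: 6.5
position: [0.4963, -0.0619, 0.2688]
ee_rot: [0.054, -0.704, 0.706, -0.051]
ft_force: [0.9, -0.5, 0.1]
grip_width: 0.42
```

```bash
python3 - <<'E'
from h import *
st();inc((.505,-.282,.265),(.505,-.282,.18),head=188.5)
p=manip.camera('top')
for n,z in [('carrier_slot',.144),('push_face',.156),('carrier',.136),('pin',.116),('stand',.11)]:
    for a in manip.spot_point(p,n)[:1]:
        X=atz(p,a['centre'],z);print(n,X.round(4),w2n(X).round(4),round(a['confidence'],2))
a=cv2.resize(cv2.cvtColor(p['pixels'],cv2.COLOR_RGB2BGR)[140:255,190:300],None,fx=5,fy=5,interpolation=cv2.INTER_CUBIC)
cv2.imwrite('pics/c2.png',a)
E
```

```text
t 6.5 pos [ 0.4963 -0.0619  0.2688] nest [-0.0894 -0.1154] F [ 0.9 -0.5  0.1] grip 0.42 q [ 0.75  0.1  -0.76  1.72  0.08  1.35 -1.45]
off mm [ 24.    4.5 219. ]
off mm [ 23.7  89.5 218.8]
yaw 0.02
carrier_slot [0.5327 0.0644 0.144 ] [-0.0347  0.004 ] 0.63
push_face [0.5062 0.0657 0.156 ] [-0.0607  0.0092] 0.81
carrier [0.5688 0.0617 0.136 ] [ 0.0006 -0.004 ] 0.73
pin [ 0.5058 -0.2829  0.116 ] [-0.1127 -0.3354] 0.53
stand [ 0.5098 -0.2811  0.11  ] [-0.1085 -0.3342] 0.65
```

View pics/c2.png

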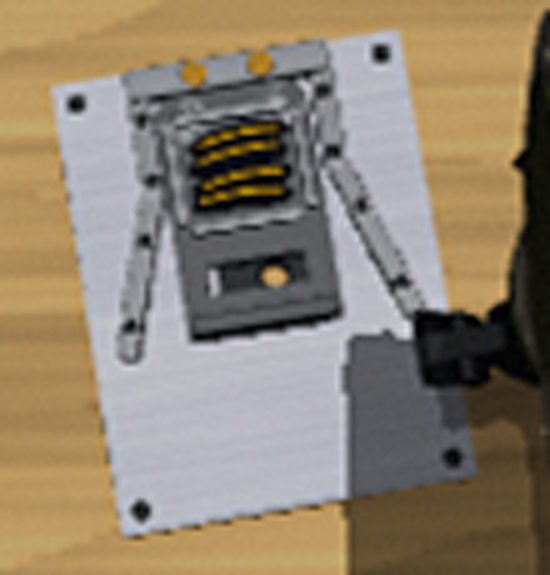

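The carrier is home, with its front edge flush against the stop at crop y≈90. A wood-coloured spot in the slot at crop (273,276) looks like the hidden hole, so I'll compute its position. First the move to the pin.

Call:
move_arm([
  {"offset": [0.004,0.003,0.037],"yaw": 0,"jaw": 0},
  {"offset": [0.008,0.003,0.074],"yaw": 0,"jaw": 0},
  {"offset": [0.012,0.004,0.111],"yaw": 0,"jaw": 0},
  {"offset": [0.016,0.004,0.148],"yaw": 0,"jaw": 0},
  {"offset": [0.02,0.004,0.185],"yaw": 0,"jaw": 0},
  {"offset": [0.024,0.004,0.219],"yaw": 0,"jaw": 0},
  {"offset": [0.024,0.004,0.219],"yaw": 0,"jaw": 0},
  {"offset": [0.024,0.004,0.219],"yaw": 0,"jaw": 0},
])

```text
clock: 7.47
position: [0.5045, -0.2804, 0.2636]
ee_rot: [0.054, -0.705, 0.705, -0.05]
ft_force: [0.0, 1.1, -0.6]
grip_width: 1.001
```

```bash
python3 - <<'E'
from h import *
st();inc((.505,-.282,.22),(.505,-.282,.18),head=188.5)
p=manip.camera('top')
for z in (.13,.12,.11): print('hole',w2n(atz(p,(190+273/5-.1,140+276/5-.1),z)).round(4))
print('slot ends nest proj',[proj(p,n2w(-.03,y,.144)).round(1) for y in(-.022,.022)],[((proj(p,n2w(-.03,y,.1295))-[190,140])*5).round(0) for y in(-.012,0,.012)])
p=manip.camera('scene')
print('expected pin top px',proj(p,np.array([.505,-.282,.194])),proj(p,np.array([.505,-.282,.151])))
for n in ['pin','stand']:
    print(n,[(np.round(b['bbox']),round(b['confidence'],2)) for b in manip.recognise(p,n)[:1]])
a=cv2.resize(cv2.cvtColor(p['pixels'],cv2.COLOR_RGB2BGR)[90:190,310:430],None,fx=5,fy=5,interpolation=cv2.INTER_CUBIC)
cv2.imwrite('pics/s3.png',a)
E
```

```text
t 7.47 pos [ 0.5045 -0.2804  0.2636] nest [-0.1136 -0.3328] F [ 0.   1.1 -0.6] grip 1.001 q [ 0.93  0.28 -0.6   1.54  0.16  1.38 -1.12]
off mm [-0.5 43.5  1.6]
off mm [-0.8 83.5  1.6]
yaw -0.09
hole [-0.0324 -0.0063]
hole [-0.0313 -0.0064]
hole [-0.0302 -0.0065]
slot ends nest proj [array([251.2, 192.2]), array([231.7, 195.5])] [array([284., 268.]), array([258., 273.]), array([232., 277.])]
expected pin top px [371.05644524 131.5693291 ] [369.09835921 145.80774937]
pin []
stand [(array([361., 144., 383., 163.]), 0.84)]
```

View pics/s3.png

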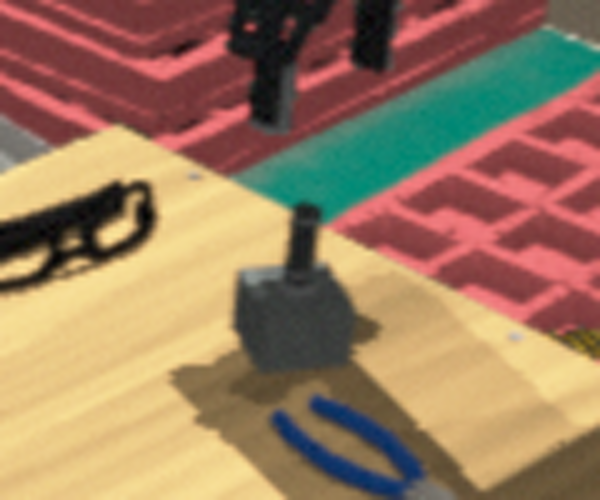

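The pin's top is at (371.4,131.4) px, against a prediction of (371.1,131.6), so the estimate holds. The fingers are above it. Descend and grip.

Call:
move_arm([
  {"offset": [-0.001,0.025,0.0015],"yaw": 0,"jaw": 0},
  {"offset": [-0.001,0.05,0.0015],"yaw": 0,"jaw": 0},
  {"offset": [-0.001,0.07,0.0015],"yaw": 0,"jaw": 0},
  {"offset": [-0.001,0.083,0.0015],"yaw": 0,"jaw": 0},
  {"offset": [-0.001,0.083,0.0015],"yaw": 0,"jaw": 0},
  {"offset": [-0.001,0.083,0.0015],"yaw": 0,"jaw": 140},
  {"offset": [-0.001,0.083,0.0015],"yaw": 0,"jaw": 180},
  {"offset": [-0.001,0.083,0.0015],"yaw": 0,"jaw": 255},
  {"offset": [-0.001,0.083,0.0015],"yaw": 0,"jaw": 255},
  {"offset": [-0.001,0.083,0.0015],"yaw": 0,"jaw": 255},
], squeeze=60)

```text
clock: 8.5
position: [0.5062, -0.2793, 0.1821]
ee_rot: [0.055, -0.704, 0.706, -0.052]
ft_force: [-0.7, 0.4, -0.2]
grip_width: 0.302
```

Call:
move_arm([
  {"offset": [0,0,0],"jaw": 255},
  {"offset": [0,0,0],"jaw": 255},
  {"offset": [0,0,0],"jaw": 255},
  {"offset": [0,0,0],"jaw": 255},
])

```text
invalid input at $.increments[0]: expected keys offset, yaw, jaw
```

```bash
python3 - <<'E'
from h import *
st();inc((.505,-.282,.265),n2w(-.03,-.0065,.265),n2w(-.03,-.0065,.219),head=188.5)
E
```

```text
t 8.5 pos [ 0.5062 -0.2793  0.1821] nest [-0.1117 -0.3319] F [-0.7  0.4 -0.2] grip 0.302 q [ 0.91  0.34 -0.59  1.65  0.2   1.22 -1.14]
off mm [  2.  -82.9   2.6]
off mm [ -82.3  -83.8 -325.1]
off mm [ -82.5  -37.8 -325.1]
yaw 0.17
```

Call:
move_arm([
  {"offset": [0.001,0.001,0.0015],"yaw": 0,"jaw": 255},
  {"offset": [0.001,0.001,0.0015],"yaw": 0,"jaw": 255},
  {"offset": [0.001,0.001,0.0015],"yaw": 0,"jaw": 255},
  {"offset": [0.001,0.001,0.0015],"yaw": 0,"jaw": 255},
  {"offset": [0.001,0.001,0.0015],"yaw": 0,"jaw": 255},
])

```text
clock: 8.92
position: [0.5058, -0.2814, 0.1818]
ee_rot: [0.055, -0.704, 0.706, -0.052]
ft_force: [1.0, -1.7, 5.7]
grip_width: 0.169
```

```bash
python3 - <<'E'
from h import *
st();inc((.505,-.282,.265),n2w(-.03,-.0065,.265),n2w(-.03,-.0065,.219),head=188.5)
E
```

```text
t 8.92 pos [ 0.5058 -0.2814  0.1818] nest [-0.1124 -0.334 ] F [ 1.  -1.7  5.7] grip 0.169 q [ 0.92  0.34 -0.59  1.65  0.2   1.22 -1.14]
off mm [  1.3 -83.2   0.6]
off mm [ -82.9  -84.4 -327.1]
off mm [ -83.1  -38.4 -327.2]
yaw 0.16
```

Call:
move_arm([
  {"offset": [0.0,-0.012,0.0],"yaw": 0,"jaw": 255},
  {"offset": [0.0,-0.03,0.0],"yaw": 0,"jaw": 255},
  {"offset": [0.0,-0.055,0.0],"yaw": 0,"jaw": 255},
  {"offset": [0.0,-0.083,0.0],"yaw": 0,"jaw": 255},
  {"offset": [-0.01,-0.084,-0.034],"yaw": 0,"jaw": 255},
  {"offset": [-0.02,-0.084,-0.07],"yaw": 0,"jaw": 255},
  {"offset": [-0.029,-0.084,-0.107],"yaw": 0,"jaw": 255},
  {"offset": [-0.038,-0.084,-0.144],"yaw": 0,"jaw": 255},
  {"offset": [-0.047,-0.084,-0.18],"yaw": 0,"jaw": 255},
  {"offset": [-0.055,-0.084,-0.21],"yaw": 0,"jaw": 255},
])

```text
clock: 9.75
position: [0.5284, -0.0621, 0.2657]
ee_rot: [0.056, -0.704, 0.706, -0.052]
ft_force: [1.0, -0.8, -0.3]
grip_width: 0.168
```

```bash
python3 - <<'E'
from h import *
st();inc(n2w(-.03,-.0065,.265),n2w(-.03,-.0065,.22),head=188.5)
E
```

```text
t 9.75 pos [ 0.5284 -0.0621  0.2657] nest [-0.0577 -0.1204] F [ 1.  -0.8 -0.3] grip 0.168 q [ 0.7   0.19 -0.75  1.65  0.13  1.36 -1.49]
off mm [ -28.2    0.3 -113.8]
off mm [ -28.4   45.3 -113.9]
yaw 0.26
```

Call:
move_arm([
  {"offset": [-0.009,0,-0.035],"yaw": 0.2,"jaw": 255},
  {"offset": [-0.018,0,-0.07],"yaw": 0.2,"jaw": 255},
  {"offset": [-0.025,0,-0.1],"yaw": 0.2,"jaw": 255},
  {"offset": [-0.028,0,-0.114],"yaw": 0.2,"jaw": 255},
  {"offset": [-0.028,0.015,-0.114],"yaw": 0.2,"jaw": 255},
  {"offset": [-0.028,0.03,-0.114],"yaw": 0.2,"jaw": 255},
  {"offset": [-0.028,0.04,-0.114],"yaw": 0.2,"jaw": 255},
  {"offset": [-0.028,0.04,-0.114],"yaw": 0.2,"jaw": 255},
])

```text
clock: 10.42
position: [0.5373, 0.0543, 0.2235]
ee_rot: [0.056, -0.704, 0.706, -0.05]
ft_force: [-1.1, -0.3, -0.4]
grip_width: 0.165
```

```bash
python3 - <<'E'
from h import *
st();inc(n2w(-.03,-.0065,.225),n2w(-.03,-.0065,.2),head=188.5)
o=manip.get_obs();P=np.array(o['position'])
p=manip.camera('scene')
f=5;O=np.array([210,110])
a=cv2.resize(cv2.cvtColor(p['pixels'],cv2.COLOR_RGB2BGR)[110:230,210:340],None,fx=f,fy=f,interpolation=cv2.INTER_CUBIC)
print('pred tip crop',(proj(p,P-[0,0,.066])-O)*f,'collar',(proj(p,P-[0,0,.0335])-O)*f,'slot',[((proj(p,n2w(-.03+dx,dy,.144))-O)*f).round() for dx in(-.007,.007) for dy in (-.022,.022)])
cv2.imwrite('pics/s4.png',a)
E
```

```text
t 10.42 pos [0.5373 0.0543 0.2235] nest [-0.0317 -0.0066] F [-1.1 -0.3 -0.4] grip 0.165 q [ 0.52  0.26 -0.81  1.68  0.2   1.29 -1.75]
off mm [-1.7 -1.5 -0.1]
off mm [-1.9 23.5 -0.1]
yaw 0.05
pred tip crop [260.57905848 372.4646504 ] collar [259.52573031 315.13315056] slot [array([291., 386.]), array([227., 427.]), array([270., 375.]), array([206., 415.])]
```

View pics/s4.png

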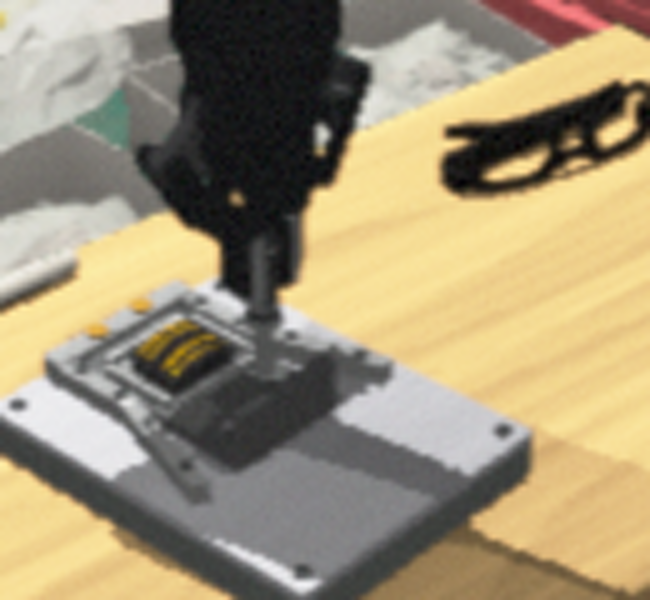

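The pin hangs straight, with its tip at (262,372), as predicted (261,372). Correct x by 1.7 mm and go down into the slot.

Call:
move_arm([
  {"offset": [-0.002,0.0,0],"yaw": 0,"jaw": 255},
  {"offset": [-0.002,0.005,0],"yaw": 0,"jaw": 255},
  {"offset": [-0.002,0.01,0],"yaw": 0,"jaw": 255},
  {"offset": [-0.002,0.015,0],"yaw": 0,"jaw": 255},
  {"offset": [-0.002,0.02,0],"yaw": 0,"jaw": 255},
  {"offset": [-0.002,0.024,0],"yaw": 0,"jaw": 255},
  {"offset": [-0.002,0.024,0],"yaw": 0,"jaw": 255},
])

```text
clock: 11.05
position: [0.5392, 0.0545, 0.1997]
ee_rot: [0.056, -0.704, 0.706, -0.05]
ft_force: [0.5, -0.1, -0.8]
grip_width: 0.171
```

```bash
python3 - <<'E'
from h import *
st();inc(n2w(-.03,-.0065,.195),n2w(-.03,-.0065,.19),head=188.5)
E
```

```text
t 11.05 pos [0.5392 0.0545 0.1997] nest [-0.0297 -0.0067] F [ 0.5 -0.1 -0.8] grip 0.171 q [ 0.51  0.28 -0.81  1.71  0.22  1.25 -1.77]
off mm [ 0.2  4.7 -0.2]
off mm [ 0.2  9.7 -0.2]
yaw 0.05
```

No contact, and the tip is inside the carrier slot. Feel down gently.

Call:
move_arm([
  {"offset": [0,0.002,0],"yaw": 0,"jaw": 255},
  {"offset": [0,0.004,0],"yaw": 0,"jaw": 255},
  {"offset": [0,0.006,0],"yaw": 0,"jaw": 255},
  {"offset": [0,0.008,0],"yaw": 0,"jaw": 255},
])

```text
clock: 11.38
position: [0.5392, 0.0544, 0.1916]
ee_rot: [0.055, -0.704, 0.706, -0.05]
ft_force: [0.2, -0.0, -1.3]
grip_width: 0.164
```

```bash
python3 - <<'E'
from h import *
st()
E
```

```text
t 11.38 pos [0.5392 0.0544 0.1916] nest [-0.0298 -0.0068] F [ 0.2 -0.  -1.3] grip 0.164 q [ 0.51  0.29 -0.8   1.72  0.22  1.24 -1.77]
```

The tip is about 4 mm below the bar's top with no force, so it is in the hole. Continue.

Call:
move_arm([
  {"offset": [0,0.002,0],"yaw": 0,"jaw": 255},
  {"offset": [0,0.004,0],"yaw": 0,"jaw": 255},
  {"offset": [0,0.006,0],"yaw": 0,"jaw": 255},
  {"offset": [0,0.008,0],"yaw": 0,"jaw": 255},
  {"offset": [0,0.01,0],"yaw": 0,"jaw": 255},
])

```text
clock: 11.8
position: [0.5391, 0.0544, 0.1814]
ee_rot: [0.055, -0.704, 0.706, -0.05]
ft_force: [-0.1, -0.5, 0.1]
grip_width: 0.166
```

```bash
python3 - <<'E'
from h import *
st()
E
```

```text
t 11.8 pos [0.5391 0.0544 0.1814] nest [-0.0298 -0.0068] F [-0.1 -0.5  0.1] grip 0.166 q [ 0.5   0.3  -0.8   1.73  0.23  1.22 -1.78]
```

Call:
move_arm([
  {"offset": [0,0.001,0],"yaw": 0,"jaw": 255},
  {"offset": [0,0.002,0],"yaw": 0,"jaw": 255},
  {"offset": [0,0.003,0],"yaw": 0,"jaw": 255},
  {"offset": [0,0.003,0],"yaw": 0,"jaw": 255},
])

```text
clock: 12.13
position: [0.5394, 0.0545, 0.1796]
ee_rot: [0.055, -0.704, 0.706, -0.05]
ft_force: [-4.0, -0.8, 11.0]
grip_width: 0.165
```

```bash
python3 - <<'E'
from h import *
st()
E
```

```text
t 12.13 pos [0.5394 0.0545 0.1796] nest [-0.0296 -0.0067] F [-4.  -0.8 11. ] grip 0.165 q [ 0.5   0.3  -0.8   1.73  0.23  1.21 -1.78]
```

Firm stop at z = 0.1796, where 0.180 was predicted for seated. Press a touch more, ease off, release and lift.

Call:
move_arm([
  {"offset": [0,0.001,0],"yaw": 0,"jaw": 255},
  {"offset": [0,0.001,0],"yaw": 0,"jaw": 255},
  {"offset": [0,0.0,0],"yaw": 0,"jaw": 255},
  {"offset": [0,0.0,0],"yaw": 0,"jaw": 150},
  {"offset": [0,0.0,0],"yaw": 0,"jaw": 100},
  {"offset": [0,0.0,0],"yaw": 0,"jaw": 100},
  {"offset": [0,0.0,0],"yaw": 0,"jaw": 100},
  {"offset": [0,-0.01,0],"yaw": 0,"jaw": 100},
  {"offset": [0,-0.03,0],"yaw": 0,"jaw": 100},
  {"offset": [0,-0.06,0],"yaw": 0,"jaw": 100},
])

```text
clock: 12.97
position: [0.5386, 0.0544, 0.239]
ee_rot: [0.057, -0.704, 0.706, -0.049]
ft_force: [0.9, -0.2, -0.3]
grip_width: 0.604
```

Call:
move_arm([
  {"offset": [0,-0.035,0],"yaw": 0,"jaw": 100},
  {"offset": [0,-0.06,0.035],"yaw": 0,"jaw": 100},
  {"offset": [0,-0.06,0.07],"yaw": 0,"jaw": 100},
  {"offset": [0,-0.06,0.105],"yaw": 0,"jaw": 100},
  {"offset": [0,-0.06,0.14],"yaw": 0,"jaw": 100},
  {"offset": [0,-0.06,0.15],"yaw": 0,"jaw": 100},
  {"offset": [0,-0.06,0.15],"yaw": 0,"jaw": 100},
])

```text
clock: 13.55
position: [0.5616, -0.0979, 0.2993]
ee_rot: [0.055, -0.704, 0.706, -0.047]
ft_force: [0.5, -0.6, -0.3]
grip_width: 0.609
```

```bash
python3 - <<'E'
from h import *
st()
b=[]
for c,(y,x) in [('scene',(130,200)),('top',(140,195))]:
    p=manip.camera(c);print(c,'pred collar',proj(p,n2w(-.03,-.0065,.149))-[x,y],'top',proj(p,n2w(-.03,-.0065,.192))-[x,y])
    b.append(cv2.resize(cv2.cvtColor(p['pixels'],cv2.COLOR_RGB2BGR)[y:y+120,x:x+100],None,fx=4,fy=4,interpolation=cv2.INTER_CUBIC))
cv2.imwrite('pics/fin.png',np.hstack(b))
E
```

```text
t 13.55 pos [ 0.5616 -0.0979  0.2993] nest [-0.0302 -0.1607] F [ 0.5 -0.6 -0.3] grip 0.609 q [ 0.69  0.27 -0.73  1.49  0.18  1.46 -1.47]
scene pred collar [61.62671418 57.16074673] top [61.33652683 42.04772372]
top pred collar [49.30978877 53.08809141] top [49.10658627 50.78846638]
```

View pics/fin.png

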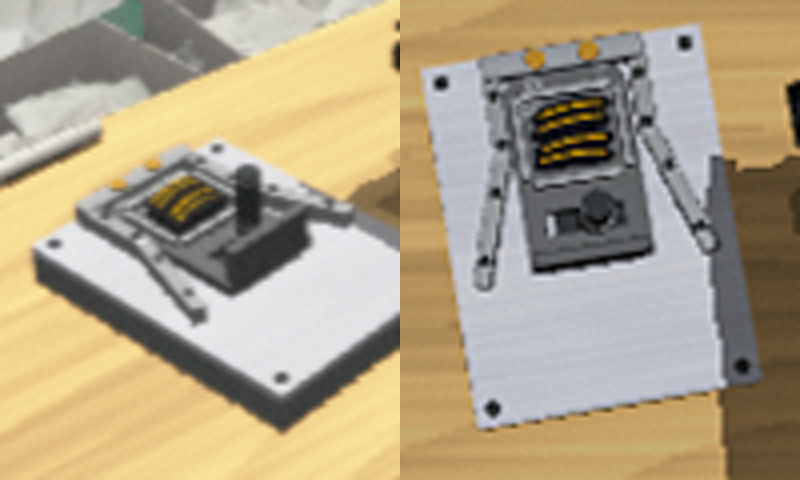

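The pin stands upright: its top is at scene crop (247,168), i.e. (61.8,42.0), against a predicted (61.3,42.0). The collar is on the plate. One check of the carrier's end positions, then hand in.

```bash
python3 - <<'E'
from h import *
p=manip.camera('top')
g=cv2.cvtColor(p['pixels'],cv2.COLOR_RGB2GRAY).astype(np.float32)
for y in (-.025,-.02,.02,.025):
    xs=np.arange(-.08,.07,.001)
    q=np.array([proj(p,n2w(x,y,.144 if x>-.04 else .167)) for x in xs],np.float32)
    v=cv2.remap(g,q[:,:1],q[:,1:],cv2.INTER_LINEAR)[:,0];d=np.gradient(v)
    a=xs<-.045;print(y,'rear edge x',xs[a][np.argmin(d[a])].round(3),'front',dict(zip((xs[118:144:2]*1000).round().astype(int).tolist(),v[118:144:2].astype(int).tolist())))
print(manip.get_obs()['clock'])
E
```

```text
-0.025 rear edge x -0.058 front {38: 119, 40: 105, 42: 105, 44: 116, 46: 105, 48: 93, 50: 98, 52: 104, 54: 69, 56: 97, 58: 144, 60: 157, 62: 151}
-0.02 rear edge x -0.06 front {38: 99, 40: 106, 42: 166, 44: 175, 46: 127, 48: 109, 50: 112, 52: 111, 54: 95, 56: 93, 58: 126, 60: 121, 62: 130}
0.02 rear edge x -0.059 front {38: 113, 40: 101, 42: 120, 44: 150, 46: 140, 48: 136, 50: 127, 52: 118, 54: 97, 56: 95, 58: 143, 60: 138, 62: 128}
0.025 rear edge x -0.059 front {38: 122, 40: 101, 42: 144, 44: 130, 46: 100, 48: 90, 50: 95, 52: 94, 54: 57, 56: 102, 58: 142, 60: 156, 62: 157}
13.7
```

```bash
python3 -c "
from workcell import manip
print(manip.hand_in())"
```

```text
the job is handed in; nothing more can be done
None
```

The carrier is home against the end stop, and the pin is in the hidden hole with its collar on the carrier. I handed the job in at about 13.7 s of the 54 s allowed.

- **Carrier:** I pushed it along the nest's axis with closed fingers. It met a firm stop of about 16 N at the position expected for home.
- **Finding the hole:** The hole showed as a wood-coloured spot through the slot, about 6.5 mm to the right of centre. I went down there, and the pin dropped in at the first try without needing to feel along the slot.
- **Pin:** It stopped with about 11 N at a tool height of 0.1796 m, where 0.180 m was predicted for fully home. I pressed about 1 mm more, then released and moved clear.
- **Last checks:** The final pictures show the pin upright, with its top within a pixel of where it should be. There is no visible gap between the carrier's front and the stop.
- **Disagreement:** The carrier's rear edge read about 4 mm behind its home position in the last image. I put that down to shadow below the lip, because the push stop and the front edge both agree with home.
- **Spectacles, cutters and parts bin:** The arm stayed well above them and I saw no contact. I did not measure them again before handing in.

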